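# Press a label holder home behind a reagent rack's lip

## Task

Pull the spare label holder up out of its snap-in block, slide its tongue down behind the lip of the empty place on the reagent rack's front edge, label facing the robot, and press it fully home against the spring strip. Finish while still holding it pressed fully home (a colleague will then lock it); leave the other things on the bench and on the rack where they are.

Things in the scene. Friction and masses are not known exactly. Their poses are not given: they have to be found in the camera images.
- holder: White label holder, upright in dock. Panel 64 mm wide (y), 12 thick (x -9 to 3), z 30 to 85, paper label on its -x face, towards the robot. Below it a tongue 56 wide, 6 thick (x -3 to 3), z 0 to 30, rear (+x) faces flush: a 6 mm shoulder at z 30 on the label side only. Origin: centre of the tongue's lower end. 35 to 65 g. Take it by the panel across its thickness, tips at z 50, 50 N or more.
- dock: Grey block, 50 x 100 mm, top 40 mm high, fixed on a dark foot 80 x 120 mm. A slot along y through its middle, 30 mm deep, takes the holder's tongue; the shoulder rests on the top. Two spring noses catch notches in the tongue's edges: it comes out straight up at 10 to 20 N, clear after 30 mm. Origin: centre of the underside; axes as the holder's in it.
- rack: White low rack, fixed, 130 mm deep, 276 wide, 55 high; two small bottles stand on it about 95 mm behind its front face. On the front (-x, towards the robot) an aluminium label rail has three places 90 mm apart along y: two hold fixed holders like the loose one, fully home; one is empty. Origin: middle of the front face, at the bench; x into the rack, y along its front, z up.
- bay_home (a point): Where the tongue's lower end (holder's origin) belongs when fully home in the empty place: 10 mm above the bench, mid slot; axes as the rack's, and the holder's must agree. Slot 8.5 mm thick (x), 64 wide. In front (-x) the lip, 5 mm thick, top 30 mm above this point; behind (+x) the flat rack face rises 15 mm higher than the lip, a guide to slide down. When home the shoulder sits on the lip.
- spring_strip (a joint): Spring strip in the bottom of the empty place, in m of downward travel: 0 as it rests, 8 mm above the home height of the tongue's end; 0.008 when the holder is fully home. It pushes up with about 5 N at 0 and 8.6 N at 0.008, and pushes the holder up again if let go.
- beaker: Loose glass beaker, 70 mm across, 90 mm high, on the bench; to be left alone. Origin: centre of the underside.
- jar: Loose small white plastic jar, 42 mm across, 50 mm high; to be left alone. Origin: centre of the underside.
- lighter: Loose black lighter lying on the bench, 75 x 24 x 12 mm; to be left alone. Origin: centre of the underside.
- tongs: Loose steel crucible tongs lying on the bench, 180 mm long, 42 mm wide, 6 mm high; to be left alone. Origin: middle, on the bench.
- dropper: Loose amber dropper bottle on the rack, 30 mm across, 60 mm high; to be left alone. Origin: centre of the underside.
- reagent: Loose amber reagent bottle on the rack, 40 mm across, 70 mm high; to be left alone. Origin: centre of the underside.
- spray: Loose green bottle on the bench, 48 mm across, 130 mm high; to be left alone. Origin: centre of the underside.
- small_clip: Loose small white label plate without tongue lying flat, 36 x 50 x 8 mm; not the one to use, to be left alone. Origin: centre of the underside.
There are look-alikes about, which are no part of the job. Leave any black or pink look-alike of the holder alone.

How it is judged (in metres and radians):
On the way, in this order (a step that is already met when the one before it is completed fails the run):
1. the label holder is held clear of its block (z of holder in the frame of dock above 0.042 m and contact force between the fingers and holder above 1 N), for 0.1 s.
2. its tongue is behind the lip of the empty place and the spring strip is pressed down (horizontal distance between holder and bay_home below 0.008 m and value of joint spring_strip above 0.0055 m), for 0.1 s.
At the end, for the whole second after the job is handed in: Holder upright and square (0.1 rad) in the empty place, tongue within 4 mm across and 6 mm along the slot of the home point and at most 2 mm above it, spring strip down by over 5.5 mm, holder at rest, fingers still on it with over 3 N (x of holder in the frame of bay_home between -0.004 and 0.004 m and y of holder in the frame of bay_home between -0.006 and 0.006 m and z of holder in the frame of bay_home below 0.002 m and value of joint spring_strip above 0.0055 m and angle between holder's own z axis and vertical below 0.1 rad and angle between the x axis of holder and the x axis of bay_home, either way round below 0.1 rad and contact force between the fingers and holder above 3 N and linear speed of holder below 0.02 m/s); the arm keeps its last pose, push and grip.
It fails at once if another thing on the bench or rack is pushed more than 25 mm from its place (distance of any of beaker, jar, lighter, tongs, dropper, reagent, spray, small_clip from where it was at the start of the episode above 0.025 m).
It fails at once if a bottle, the jar or the beaker is tipped over (angle between any of beaker, jar, dropper, reagent, spray's own z axis and vertical above 0.5 rad).
It also fails if it takes over 38 s, if anything falls off the work surface, if the arm or the gripper's body presses on something with over 40 N, if the wrist force passes 120 N, or if a joint passes its speed limit or range.

## Robot

A 7-joint arm with a two-finger parallel gripper is mounted at the origin on the work surface. World frame = base frame: x ahead of the robot, y to its left, z up, the work surface at z = 0. Lengths are in mm, angles in rad, forces in N, time in s.
With the tool pointing down it reaches from about 425 to 1025 mm from the base axis. Payload 9.4 kg.
Tool frame: the origin (TCP) lies at the very end of the fingers, on their centre line; the grasp point (between the pads) lies 19 mm behind it; z points along the fingers, y is the line along which they close (so a half turn about z gives the same grasp; the last joint's range is limited). The gripper opens to 93 mm and grips with 3 to 60 N. Pads are 15 mm wide; open, the fingers measure 128 mm over their backs; the gripper's body (75 mm by 188 mm) begins 65 mm behind the grasp point.
Start: joints at [-0.077, 0.599, -0.003, 1.599, 0.002, 0.943, -0.08], TCP at [724.999, -0.008, 218.618] pointing down, gripper open.
Joint ranges: [-2.57, 2.57], [-0.35, 1.97], [-1.29, 1.29], [0.11, 2.56], [-1.05, 4.19], [0.11, 1.86], [-2.63, 2.63]. Speed limits (rad/s): [2.22, 2.22, 3.01, 3.01, 3.14, 3.14, 3.14].

## Interface

Orientations are given as a unit quaternion [w, x, y, z].
In Python, from rig import robot gives the robot as it stands. The module is installed in compiled form; this text tells all that it offers.
- The arm moves only by the tool play_rows, never from a script. Its argument "commands" is a list of rows, each a list of 2 entries, a list of its own where there are three numbers: the shift along the tool's x, y, z in mm, then the turn about the tool's z in degrees. A call has 1 to 20 rows; each row is the pose to reach, as a shift and turn from the pose commanded when the call began, along the tool's axes at that moment; what a row does not reach only later rows make up. A row lasts 1/12 s, in which the tool goes at most 41.7 mm and 7.16 degrees, less where a joint would pass 70% of its speed; a pose out of reach is approached as far as the arm can. A call with a gripper value outside its range is refused whole. "claw" is the finger opening in mm, from 0 to 93, set as the call begins (left out, the last holds). The fingers move at their own pace and stop on an object; the grip force is fixed at half the most. Time passes only in rows, so rows that repeat a pose let the fingers close. It gives the time, the measured TCP pose, the force, the opening and the grip force at its end, in the units of the state.
- robot.sense(): the state, without advancing time (a new reading comes with each control period).
- robot.camera(name): name is "scene" or "side" or "wrist"; returns a dict with "image" (480x640x3 uint8, red, green, blue), "fx", "fy", "cx", "cy" (pixels), "origin" and "rotation" of the camera in the world; the wrist camera has in their place "tool_from_camera" (4x4, takes a point from camera to tool coordinates, whose origin is the TCP and whose axes are the flange's). Camera axes: x right, y up, looking along -z (the intrinsics and any distortion apply to the point x, -y, -z); pixel columns grow to the right and rows downward; lengths in mm; the calibration is good to about 2 mm. A picture is of the moment at which its call begins: read the wrist's pose just before it. There is no depth.
- robot.close_job(): hands the job in; it is judged then, once.
The state is a dict: "time": time; "joint_pos": joint angles; "joint_vel": joint speeds; "effort": joint torques, N m; "eef_pos": TCP position; "eef_rot": TCP orientation; "wrist_force": force on the tool from outside, world axes, zero at the start; "moment": the same for the moment, N m; "grip_width": opening from 0.0 (shut) to 1.0 (fully open); "finger_force": force on a finger pad.
Only numpy, scipy, OpenCV 4.12 (cv2) and the standard library are available. Lean on these libraries where they do the work, as an engineer would, in place of code of your own. Each camera call takes 0.05 s, during which the arm holds its last target. There are 200 camera calls.

## Working session

There is one attempt and no reset: what is moved stays moved. The work goes in short steps, Python scripts to look and compute and a tool call to move; the robot and the scene stay as the last step left them, time stands still between calls to the robot, and variables do not carry over. Pictures are saved under pics/ and viewed, at most 10 in all, crops included, and the job is handed in when it is done.

Besides the shell and the picture viewer there is one more tool, called after ">>>" by a JSON object that holds its "method" and its "body", one argument or row to a line. play_rows: Moves the arm, as the interface text tells. Its arguments: {"type":"object","properties":{"commands":{"type":"array","items":{"type":"array"}},"claw":{"type":"number"}},"required":["commands"]}

```bash
mkdir -p pics; cat > h.py <<'E'
import numpy as np, cv2
from rig import robot
from scipy.spatial.transform import Rotation as R
def Rq(q): return R.from_quat([q[1],q[2],q[3],q[0]]).as_matrix()
def snap(name,fn):
    s=robot.sense(); c=robot.camera(name); cv2.imwrite('pics/'+fn,c['image'][:,:,::-1])
    if 'tool_from_camera' in c:
        T=np.array(c['tool_from_camera']); A=Rq(s['eef_rot'])
        c['origin']=A@T[:3,3]+np.array(s['eef_pos']); c['rotation']=A@T[:3,:3]
    np.savez('pics/'+fn+'.npz',**{k:np.array(v) for k,v in c.items()})
    return c
def load(fn): return dict(np.load('pics/'+fn+'.npz',allow_pickle=True))
def ray(c,u,v):
    d=np.array([(u-c['cx'])/c['fx'],-(v-c['cy'])/c['fy'],-1.]); return np.array(c['origin']),np.array(c['rotation'])@d
def plane(c,u,v,z):
    o,d=ray(c,u,v); return o+d*(z-o[2])/d[2]
def proj(c,p):
    q=np.array(c['rotation']).T@(np.array(p)-c['origin']); return c['cx']+c['fx']*q[0]/-q[2], c['cy']-c['fy']*q[1]/-q[2]
def tri(c1,a,c2,b):
    o1,d1=ray(c1,*a);o2,d2=ray(c2,*b)
    t=np.linalg.lstsq(np.c_[d1,-d2],o2-o1,rcond=None)[0]
    p,q=o1+t[0]*d1,o2+t[1]*d2; return (p+q)/2,np.linalg.norm(p-q)
E
python3 - <<'E'
from h import *
for n in ['scene','side','wrist']:
    c=snap(n,n+'0.png'); print(n,c.keys(),c['fx'],c['origin'],np.round(c['rotation'],3).tolist())
print(robot.sense())
E
```

```text
scene dict_keys(['image', 'fx', 'fy', 'cx', 'cy', 'origin', 'rotation']) 573.0858856513049 [1111.09075017  285.18437747 1238.06537794] [0.506, 0.129, 0.212, 0.826]
side dict_keys(['image', 'fx', 'fy', 'cx', 'cy', 'origin', 'rotation']) 539.5773025409019 [324.57656655 896.72124073 612.12403478] [-0.086, -0.048, 0.503, 0.859]
wrist dict_keys(['image', 'fx', 'fy', 'cx', 'cy', 'tool_from_camera', 'origin', 'rotation']) 354.174478824534 [724.84951746  68.51450326 384.40258077] [[1.0, 0.0, 0.001], [-0.001, 0.968, 0.251], [-0.001, -0.251, 0.968]]
{'time': 0.15, 'joint_pos': array([-0.07669978,  0.59995723, -0.00252486,  1.59991115,  0.00180329,
        0.94287119, -0.07979812]), 'joint_vel': array([ 0.00012544, -0.00223484,  0.00030861, -0.00247095, -0.00048354,
        0.00033448,  0.00074727]), 'effort': array([ 4.23705205e-03, -7.65584278e+01,  1.49971146e+00, -2.52563953e+01,
       -5.22377843e-02,  1.48844108e-02,  9.41959070e-05]), 'eef_pos': array([ 7.24660302e+02, -1.93833630e-02,  2.17959624e+02]), 'eef_rot': array([-3.58767332e-04,  7.07090189e-01,  7.07123141e-01, -4.46244122e-04]), 'wrist_force': array([0.41620852, 0.23610059, 0.48221131]), 'moment': array([0.0333396 , 0.00421005, 0.00815068]), 'finger_force': 0.0, 'grip_width': 1.0024484508329785}
```

View pics/scene0.png

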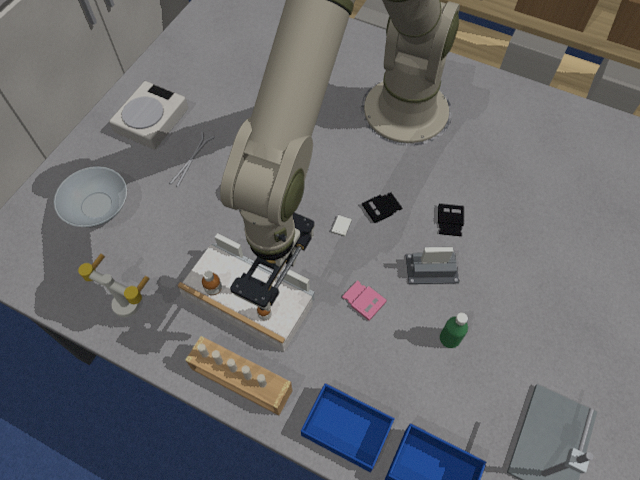

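View pics/side0.png

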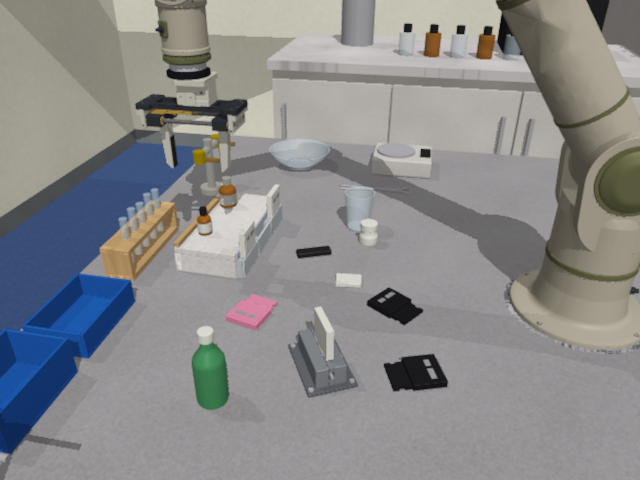

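The scene picture shows the white holder in the grey dock at (437,255). The rack has fixed holders at (227,243) and (295,283). The side picture shows the holder at (323,333) and the rack holders at (275,200) and (248,240).

Look-alikes are the pink one at (365,300), black ones at (381,207) and (451,219), the white plate at (342,225), and the fixed holders on the rack. The upright white one in the grey dock matches the description.

```bash
sed -i "s/    np.savez/    if np.array(c['rotation']).ndim==1: c['rotation']=Rq(c['rotation'])\n    np.savez/" h.py
python3 - <<'E'
from h import *
S=snap('scene','s1.png');D=snap('side','d1.png')
a=S['image'][190:320,180:330]; b=S['image'][230:300,390:480]
c=D['image'][170:285,165:300]; d=D['image'][295:400,270:370]
def f(i,w,h): return cv2.resize(np.ascontiguousarray(i[:,:,::-1]),(w,h),interpolation=cv2.INTER_CUBIC)
o=np.vstack([np.hstack([f(a,400,347)[:300],f(b,386,300)]),np.hstack([f(c,400,341)[:300],f(d,386,300)])])
o=np.vstack([np.hstack([f(a,346,300),f(b,386,300)]),np.hstack([f(c,352,300),f(d,286,300),np.zeros((300,94,3),np.uint8)])])
cv2.imwrite('pics/crop1.png',o)
print('rack holders',tri(S,(227,243),D,(275,200)),tri(S,(295,283),D,(248,240)))
print('holder',tri(S,(437,255),D,(323,333)))
E
```

```text
rack holders (array([ 631.16541959, -195.53953863,   67.84456681]), np.float64(5.007280757008894)) (array([642.79978926, -10.3314928 ,  60.9269323 ]), np.float64(4.232881354954962))
holder (array([436.67248775, 251.47795153,  68.16331956]), np.float64(1.154800032770641))
```

View pics/crop1.png

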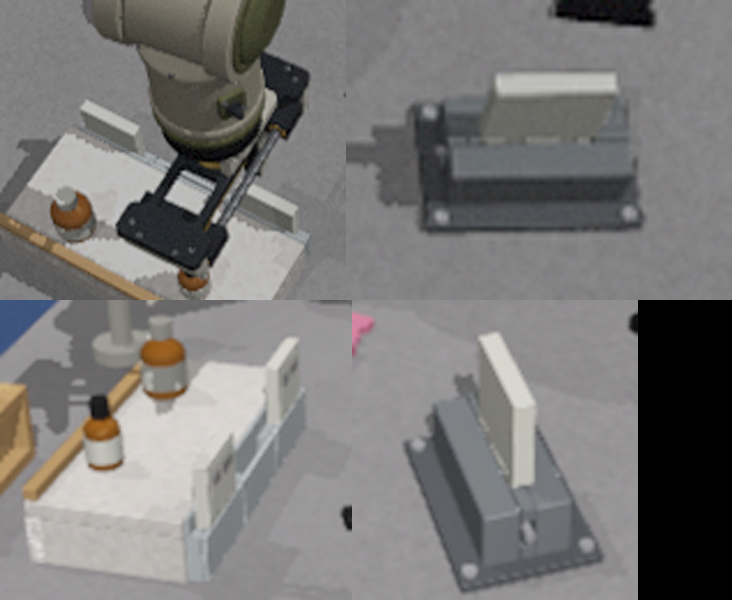

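View pics/wrist0.png

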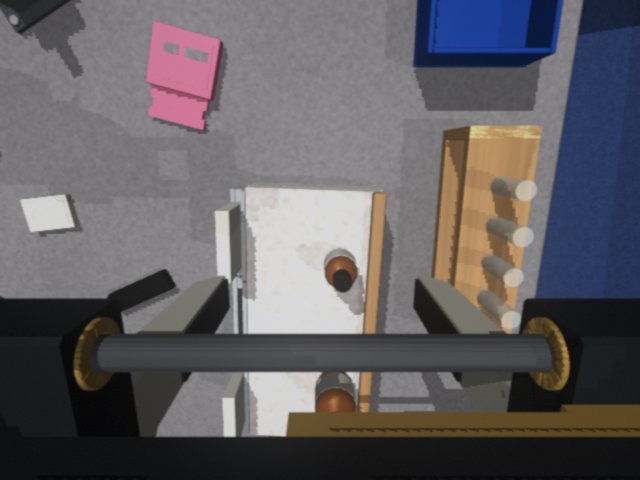

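The crops show the white holder upright in the grey dock, with its bare rear face towards +x, so the label faces the robot. The rack holders are about 185 mm apart, so the empty place is the middle one. In the wrist picture the rail runs along column 238, with fixed holders at (228,240) and (233,405).

```bash
python3 - <<'E'
from h import *
S=load('s1.png');D=load('d1.png');W=load('wrist0.png')
W=snap('wrist','w1.png')
P=[plane(S,u,v,95) for u,v in [(424.7,252),(453.2,252),(425.2,247.5),(452.7,247.5)]]
print(np.round(P,1)); d=P[0]-P[1]; print('dock yaw',np.degrees(np.arctan2(-d[0],d[1])),np.degrees(np.arctan2(-(P[2]-P[3])[0],(P[2]-P[3])[1])))
print('mean',np.mean(P,0))
# foot corners scene (z~6)
for u,v in [(390+77/4.29,230+228/4.29),(390+296/4.29,230+228/4.29)]: print('foot',plane(S,u,v,3))
print('rail', plane(W,243,190,55),plane(W,243,280,55), 'panel top',[plane(W,u,v,95) for u,v in [(216,207),(229,205),(226,278),(225,375)]])
E
```

```text
[[457.  224.4  95. ]
 [427.8 281.8  95. ]
 [445.7 221.1  95. ]
 [417.4 276.7  95. ]]
dock yaw -153.00164449210257 -153.00253727555852
mean [436.97616793 250.98800337  95.        ]
foot [500.45662404 215.42016142   3.        ]
foot [445.49593185 323.26643647   3.        ]
rail [652.585511   33.1883529  55.       ] [647.62300408 -55.36974339  55.        ] panel top [array([638.34176664,  23.54919136,  95.        ]), array([649.16058961,  25.19901486,  95.        ]), array([642.3555324 , -38.49556299,  95.        ]), array([ 634.86158902, -134.80491806,   95.        ])]
```

>>> {"method": "play_rows", "body": {
  "commands": [
    [[15, -20, 0], -3],
    [[40, -54, 0], -8],
    [[65, -88, 0], -14],
    [[90, -122, 0], -20],
    [[115, -156, 0], -25],
    [[140, -190, 0], -27],
    [[163, -221, 0], -27],
    [[180, -244, 0], -27],
    [[187, -253, 0], -27],
    [[189, -256, 0], -27],
    [[189, -256, 0], -27],
    [[189, -256, 0], -27]
  ]
}}

```text
time: 1.3
eef_pos: [470.4, 188.2, 218.7]
eef_rot: [0.0, 0.523, 0.852, 0.0]
wrist_force: [-0.1, 0.2, 0.0]
grip_width: 1.0
finger_force: 0.0
```

```bash
python3 - <<'E'
from h import *
s=robot.sense(); print(s['eef_pos'],s['eef_rot'],s['time'])
W=snap('wrist','w2.png')
c=(436.98,250.99,95); print(proj(W,c))
E
```

```text
[470.37573576 188.18773901 218.68882583] [4.40884796e-04 5.23061682e-01 8.52294706e-01 1.26006162e-04] 1.3
(np.float64(319.5217145387707), np.float64(147.05761540829437))
```

View pics/w2.png

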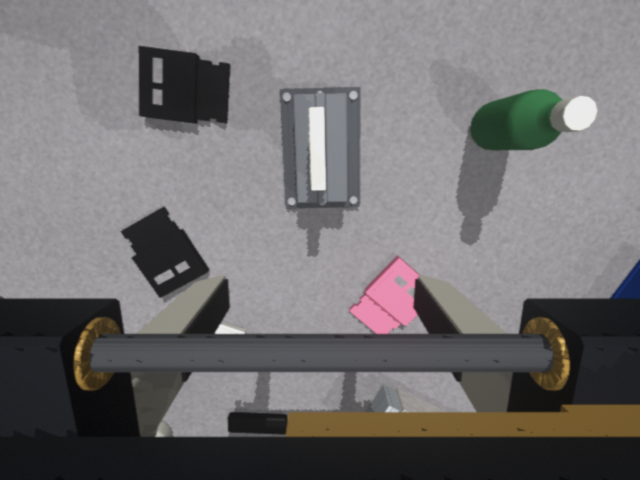

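The wrist picture shows the white panel top at about (318,148) in the grey dock, nearly vertical in the image and tilted by about 1.5°. I'll fit its top edge.

```bash
python3 - <<'E'
from h import *
W=load('w2.png'); im=W['image']
m=(im.min(2)>190).astype(np.uint8); m[:85]=0;m[212:]=0;m[:,:280]=0;m[:,360:]=0
cs=max(cv2.findContours(m,0,2)[0],key=cv2.contourArea)
b=cv2.boxPoints(cv2.minAreaRect(cs)); print(b)
P=np.array([plane(W,u,v,95) for u,v in b]); print(P.round(1),P.mean(0))
P=sorted(P,key=lambda p:p[1]); 
e=(P[2]+P[3]-P[0]-P[1]); print('yaw',np.degrees(np.arctan2(-e[0],e[1])),np.linalg.norm(e)/2)
s=robot.sense(); A=Rq(s['eef_rot']); print('tool delta',A.T@(np.mean(P,0)-s['eef_pos']), 'toolyaw',np.degrees(np.arctan2(A[1,1],A[0,1])))
E
```

```text
[[308.23773  107.08124 ]
 [322.96027  106.648224]
 [325.38116  188.95938 ]
 [310.65863  189.3924  ]]
[[415.8 273.6  95. ]
 [425.8 279.   95. ]
 [456.1 223.7  95. ]
 [445.6 218.   95. ]] [435.82094887 248.57810315  95.        ]
yaw 28.455355553699075 63.03935570887695
tool delta [ 69.79603958  -3.55271469 123.52803997] toolyaw 26.88660924757077
```

>>> {"method": "play_rows", "body": {
  "commands": [
    [[20, -1, 0], -1.5],
    [[45, -2, 10], -1.5],
    [[65, -2.5, 35], -1.5],
    [[70, -2.5, 65], -1.5],
    [[70, -2.5, 95], -1.5],
    [[70, -2.5, 120], -1.5],
    [[70, -2.5, 140], -1.5],
    [[70, -2.5, 152], -1.5],
    [[70, -2.5, 158], -1.5],
    [[70, -2.5, 158.5], -1.5],
    [[70, -2.5, 158.5], -1.5]
  ]
}}

```text
time: 2.27
eef_pos: [435.8, 249.8, 60.0]
eef_rot: [0.0, 0.512, 0.859, -0.0]
wrist_force: [0.1, -0.4, -0.1]
grip_width: 1.001
finger_force: 0.0
```

>>> {"method": "play_rows", "body": {
  "commands": [
    [[0, 0, 0], 0],
    [[0, 0, 0], 0],
    [[0, 0, 0], 0],
    [[0, 0, 0], 0]
  ],
  "claw": 25
}}

```text
time: 2.6
eef_pos: [435.3, 250.3, 60.8]
eef_rot: [0.0, 0.511, 0.859, 0.001]
wrist_force: [0.1, -0.9, -0.2]
grip_width: 0.765
finger_force: 0.0
```

```bash
python3 - <<'E'
from h import *
s=robot.sense(); print(s['eef_pos'],s['grip_width']*93,s['wrist_force'],s['time'])
W=snap('wrist','w3.png');S=snap('scene','s3.png');D=snap('side','d3.png')
b=cv2.resize(S['image'][210:300,390:490],(400,360),interpolation=2); d=cv2.resize(D['image'][270:400,270:380],(305,360),interpolation=2)
w=cv2.resize(W['image'][180:480],(705,240)) 
o=np.vstack([np.hstack([b,d])[:,:705],w])[:,:,::-1]; cv2.imwrite('pics/crop3.png',o)
E
```

```text
[435.32367068 250.30222132  60.7714602 ] 71.13420317947794 [ 0.14149924 -0.93094656 -0.23844693] 2.6
```

View pics/crop3.png

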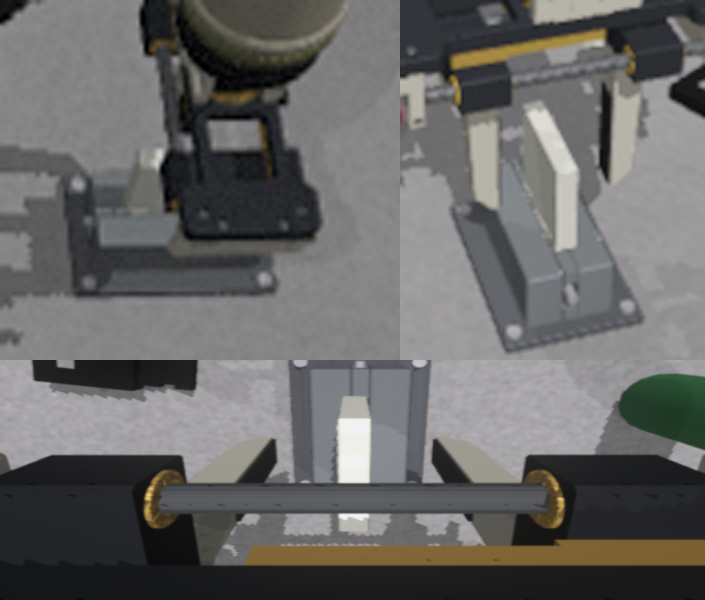

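The panel stands centred between the fingers, at crop column 353 with the finger tips at 275 and 432. I'll close on it.

>>> {"method": "play_rows", "body": {
  "commands": [
    [[0, 0, 0], 0],
    [[0, 0, 0], 0],
    [[0, 0, 0], 0],
    [[0, 0, 0], 0],
    [[0, 0, 0], 0],
    [[0, 0, 0], 0],
    [[0, 0, 0], 0],
    [[0, 0, 0], 0],
    [[0, 0, 0], 0],
    [[0, 0, 0], 0],
    [[0, 0, 0], 0],
    [[0, 0, 0], 0]
  ],
  "claw": 0
}}

```text
time: 3.75
eef_pos: [435.0, 250.2, 60.1]
eef_rot: [0.0, 0.511, 0.859, -0.0]
wrist_force: [-0.0, 0.1, -1.4]
grip_width: 0.125
finger_force: 30.0
```

>>> {"method": "play_rows", "body": {
  "commands": [
    [[0, 0, -2], 0],
    [[0, 0, -4], 0],
    [[0, 0, -7], 0],
    [[0, 0, -10], 0],
    [[0, 0, -14], 0],
    [[0, 0, -18], 0],
    [[0, 0, -22], 0],
    [[0, 0, -26], 0],
    [[0, 0, -30], 0],
    [[0, 0, -34], 0],
    [[0, 0, -38], 0],
    [[0, 0, -42], 0],
    [[0, 0, -45], 0],
    [[0, 0, -45], 0]
  ]
}}

```text
time: 4.92
eef_pos: [435.3, 250.3, 105.7]
eef_rot: [0.0, 0.511, 0.859, 0.0]
wrist_force: [1.1, -0.3, -0.6]
grip_width: 0.124
finger_force: 30.0
```

```bash
python3 - <<'E'
from h import *
s=robot.sense(); print(s['eef_pos'],s['grip_width']*93,s['finger_force'],s['wrist_force'],s['time'])
W=snap('wrist','w4.png');S=snap('scene','s4.png');D=snap('side','d4.png')
d=cv2.resize(D['image'][230:400,250:400],(530,600),interpolation=2)
cv2.imwrite('pics/crop4.png',d[:,:,::-1])
E
```

```text
[435.25458989 250.32041932 105.73867806] 11.519032521329757 29.999833703041077 [ 1.1397644  -0.26917828 -0.5827002 ] 4.9167
```

View pics/crop4.png

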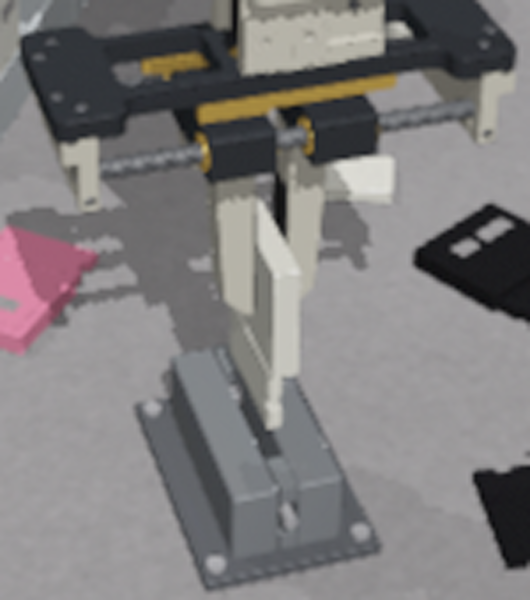

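The side crop shows the holder lifted out and still upright. The tongue's near lower corner is at crop (272,425) and the panel's top near corner at (297,272).

```bash
python3 - <<'E'
from h import *
D=load('d4.png'); s=robot.sense(); A=Rq(s['eef_rot']); ex=A[:,1]; ey=np.array([-ex[1],ex[0],0])
print('yaw',np.degrees(np.arctan2(ex[1],ex[0])))
e=s['eef_pos']; g=530/150; h=600/170
def zat(u,v,p):  # intersect pixel ray's z at point closest to vertical line p
    o,d=ray(D,250+u/g,230+v/h); M=np.c_[d,[0,0,-1]]; r=np.linalg.lstsq(M,np.array([p[0],p[1],0])-o,rcond=None); t=r[0]; q=o+t[0]*d; return q.round(1),np.round(q-p,1)
c=e+3*ex  # tongue centre (x)
print('tongue bottom near corner (rob side)',zat(266,425,c+28*ey-3*ex),'(rear)',zat(282,421,c+28*ey+3*ex))
print('panel top near corners',zat(299,272,c+32*ey-9*ex),zat(278,276,c+32*ey+3*ex))
print('panel top far rear corner',zat(258,203,c-32*ey+3*ex), 'tongue far bottom',zat(232,352,c-28*ey+3*ex))
# rack from all wrist/scene data: rail line
E
```

```text
yaw 28.500433616500455
tongue bottom near corner (rob side) (array([428.9, 276. ,  55.1]), array([  7.3,   1.2, -49.9])) (rear) (array([421.9, 276.9,  59.3]), array([ -5. ,  -0.8, -45.7]))
panel top near corners (array([416.5, 275.8, 138.8]), array([ 2.1,  0.3, 33.7])) (array([424.3, 281.1, 139.5]), array([-0.7, -0.1, 34.4]))
panel top far rear corner (array([443.3, 222.8, 132.9]), array([-12.2,  -2.2,  27.9])) tongue far bottom (array([453.2, 228.4,  52.9]), array([ -0.4,  -0.1, -52.2]))
```

>>> {"method": "play_rows", "body": {
  "commands": [
    [[0, 0, -30], 0],
    [[-15, 0, -60], 0],
    [[-45, -2, -85], 4],
    [[-82, -3, -95], 10],
    [[-120, -5, -95], 16],
    [[-158, -6, -95], 22],
    [[-196, -8, -95], 28],
    [[-234, -9, -95], 31.7],
    [[-272, -10, -95], 31.7],
    [[-310, -12, -95], 31.7],
    [[-348, -13, -95], 31.7],
    [[-386, -15, -95], 31.7],
    [[-420, -16, -95], 31.7],
    [[-450, -17, -95], 31.7],
    [[-467, -18, -95], 31.7],
    [[-474, -18, -95], 31.7],
    [[-474, -18, -95], 31.7],
    [[-474, -18, -95], 31.7]
  ]
}}

```text
time: 6.57
eef_pos: [644.8, -173.7, 199.6]
eef_rot: [-0.001, 0.726, 0.687, -0.0]
wrist_force: [0.8, 0.8, -0.3]
grip_width: 0.128
finger_force: 30.0
```

```bash
python3 - <<'E'
from h import *
s=robot.sense(); print(s['eef_pos'],s['eef_rot'],s['time'],s['finger_force'])
W=snap('wrist','w5.png');S=snap('scene','s5.png');D=snap('side','d5.png')
E
```

```text
[ 644.83013717 -173.73477525  199.56816983] [-7.25557663e-04  7.26398056e-01  6.87273836e-01 -1.05216418e-04] 6.5667 30.000013411045074
```

View pics/w5.png

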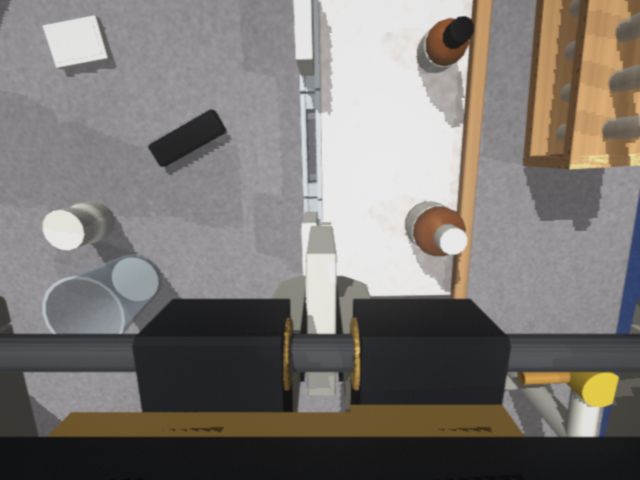

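The wrist picture shows the empty slot as a dark strip at about (311,110)–(311,183), with rail seams at rows 92 and 197. The held panel's top is at (320,225), and the neighbouring fixed holders are at (304,40) and (310,218). I'll read the edges numerically.

```bash
python3 - <<'E'
from h import *
W=load('w5.png'); g=cv2.cvtColor(W['image'],cv2.COLOR_RGB2GRAY).astype(int)
print('cols',list(range(298,328)))
for v in (100,120,135,150,165,175,190): print(v,g[v,298:328].tolist())
for u in (304,310,312): print('col',u,[(v,int(g[v,u])) for v in range(86,204) if abs(g[v,u]-g[v-1,u])>10])
E
```

```text
cols [298, 299, 300, 301, 302, 303, 304, 305, 306, 307, 308, 309, 310, 311, 312, 313, 314, 315, 316, 317, 318, 319, 320, 321, 322, 323, 324, 325, 326, 327]
100 [142, 155, 187, 214, 221, 216, 201, 191, 204, 210, 210, 210, 205, 186, 151, 140, 142, 147, 152, 153, 151, 143, 141, 158, 170, 174, 173, 172, 170, 169]
120 [147, 154, 176, 204, 217, 216, 206, 171, 115, 90, 98, 106, 109, 110, 112, 114, 123, 160, 200, 216, 219, 218, 214, 216, 227, 231, 232, 232, 232, 232]
135 [144, 145, 153, 182, 210, 217, 213, 196, 153, 107, 105, 112, 113, 112, 113, 114, 125, 154, 192, 213, 217, 216, 206, 205, 224, 231, 232, 232, 232, 232]
150 [147, 146, 150, 174, 205, 215, 216, 206, 172, 114, 95, 107, 111, 113, 112, 113, 114, 128, 170, 208, 217, 214, 205, 205, 225, 232, 233, 232, 232, 233]
165 [144, 142, 143, 149, 180, 210, 218, 214, 190, 141, 104, 107, 112, 112, 111, 112, 114, 122, 158, 198, 215, 215, 208, 208, 223, 231, 233, 232, 233, 233]
175 [147, 147, 146, 146, 169, 204, 216, 213, 200, 161, 111, 112, 132, 136, 136, 138, 138, 142, 162, 193, 212, 217, 216, 211, 214, 227, 232, 232, 233, 233]
190 [147, 148, 146, 147, 162, 191, 214, 219, 214, 198, 184, 199, 205, 205, 205, 205, 206, 206, 208, 212, 216, 217, 214, 206, 209, 228, 233, 233, 233, 233]
col 304 [(87, 189), (88, 200), (90, 176), (91, 120), (92, 92), (93, 121), (94, 178), (95, 201), (195, 202), (196, 157), (197, 139), (198, 155), (199, 193)]
col 310 [(91, 113), (92, 97), (93, 109), (94, 132), (95, 150), (96, 178), (97, 192), (98, 204), (108, 178), (109, 120), (110, 92), (113, 130), (119, 114), (174, 128), (180, 106), (181, 92), (182, 112), (183, 165), (184, 195), (196, 169), (197, 117), (198, 135), (199, 187), (200, 201)]
col 312 [(91, 111), (92, 98), (93, 109), (94, 131), (103, 180), (108, 168), (109, 113), (110, 93), (112, 104), (113, 132), (119, 115), (174, 131), (180, 105), (182, 133), (183, 170), (184, 196), (196, 156), (197, 115), (198, 144), (199, 190), (200, 202)]
```

```bash
python3 - <<'E'
from h import *
W=load('w5.png'); s=robot.sense(); A=Rq(s['eef_rot']); e=np.array(s['eef_pos'])
v=[120,135,150,165,175]
L={'outer40':([300.1,301,301.2,302,302.4],40),'inner40':([305.4,305.8,306.2,306.6,306.8],40),'face55':([315.1,315.3,316,316.2,316.3],55)}
for k,(us,z) in L.items():
    P=np.array([plane(W,u,y,z) for u,y in zip(us,v)]); k2=np.polyfit(P[:,1],P[:,0],1); print(k,'x at y=-100',np.polyval(k2,-100).round(2),'yaw',np.degrees(-np.arctan(k2[0])).round(2))
for n,(u,vv,z) in dict(s1=(304,92,40),s2=(304,197,40),e1=(310,108.7,40),e2=(311,182.8,40)).items(): print(n,plane(W,u,vv,z).round(1))
print('tool yaw',np.degrees(np.arctan2(A[1,1],A[0,1])),A[:,2])
g=cv2.cvtColor(W['image'],cv2.COLOR_RGB2GRAY).astype(int)
print('col320 rows',[(r,int(g[r,320])) for r in range(212,250,1)])
print('row245',g[245,296:345].tolist()); print('row232',g[232,296:345].tolist())
for u,vv in [(320,226)]: print('near end in tool', A.T@(plane(W,u,vv,e[2]+35)-e))
# scene/side check on fixed panels
S=load('s5.png')
P=np.array([plane(S,u,y,95) for u,y in [(180+83/2.307,190+102/2.307),(180+142/2.307,190+134/2.307)]]);print(P)
E
```

```text
outer40 x at y=-100 631.33 yaw -1.64
inner40 x at y=-100 635.65 yaw -2.29
face55 x at y=-100 644.43 yaw -2.02
s1 [636.8 -55.8  40. ]
s2 [ 630.7 -145.6   40. ]
e1 [641.1 -69.5  40. ]
e2 [ 638. -133.   40.]
tool yaw -3.0681911246139366 [-3.05106940e-04  7.25708935e-04 -9.99999690e-01]
col320 rows [(212, 212), (213, 213), (214, 213), (215, 212), (216, 210), (217, 211), (218, 205), (219, 188), (220, 181), (221, 178), (222, 172), (223, 166), (224, 158), (225, 161), (226, 160), (227, 159), (228, 159), (229, 159), (230, 160), (231, 160), (232, 160), (233, 162), (234, 160), (235, 160), (236, 160), (237, 161), (238, 160), (239, 161), (240, 160), (241, 160), (242, 160), (243, 159), (244, 160), (245, 159), (246, 160), (247, 160), (248, 160), (249, 160)]
row245 [145, 146, 147, 148, 150, 168, 204, 228, 232, 232, 229, 208, 174, 161, 160, 161, 160, 161, 160, 160, 160, 159, 160, 160, 159, 160, 160, 161, 160, 160, 161, 160, 161, 160, 161, 161, 160, 153, 157, 193, 227, 233, 233, 233, 233, 233, 233, 233, 233]
row232 [142, 143, 145, 148, 165, 197, 225, 231, 232, 232, 232, 231, 224, 199, 170, 161, 161, 160, 160, 160, 160, 160, 160, 160, 160, 160, 159, 160, 160, 160, 160, 159, 160, 160, 159, 155, 159, 195, 228, 232, 233, 233, 232, 233, 233, 233, 233, 233, 233]
near end in tool [ 40.0904384   -0.34251758 -34.9714956 ]
[[ 631.70819997 -220.64936561   95.        ]
 [ 636.29862584 -149.67549626   95.        ]]
```

```bash
python3 - <<'E'
from h import *
W=load('w5.png'); s=robot.sense(); A=Rq(s['eef_rot']); e=np.array(s['eef_pos'])
im=W['image'].astype(int); g=cv2.cvtColor(W['image'],cv2.COLOR_RGB2GRAY).astype(int)
for n,p in dict(topL=(32,-6,-35),topR=(32,6,-35),botL=(32,-6,20),botR=(32,6,20),tongL=(28,0,50),tongR=(28,6,50),topfarL=(-32,-6,-35)).items(): print(n,np.round(proj(W,e+A@np.array(p,float)),1))
for u in (318,324): print('col',u,[(r,int(g[r,u])) for r in range(205,300) if abs(g[r,u]-g[r-1,u])>4])
print('row262',g[262,300:345].tolist())
# wood strip left edge, long baseline for yaw
for nm,fn,rows,cr in (('w5','w5.png',list(range(5,290,5)),(445,500)),('w1','w1.png',list(range(205,320,5)),(355,395))):
    w=load(fn); I=w['image'].astype(int); sat=I[:,:,0]-I[:,:,2]; X=[]
    for r in rows:
        q=sat[r,cr[0]:cr[1]]; k=np.where((q[:-1]<45)&(q[1:]>=45))[0]
        if len(k): k=k[-1]; X.append(plane(w,cr[0]+k+(45-q[k])/(q[k+1]-q[k]),r,60))
    X=np.array(X); f=np.polyfit(X[:,1],X[:,0],1); res=X[:,0]-np.polyval(f,X[:,1]); ok=abs(res-np.median(res))<2; f=np.polyfit(X[ok,1],X[ok,0],1)
    print(nm,ok.sum(),len(X),'yaw',np.degrees(-np.arctan(f[0])),np.std(X[ok,0]-np.polyval(f,X[ok,1])))
E
```

```text
topL [305.3 246.7]
topR [336.6 246.7]
botL [309.8 219.7]
botR [332.3 219.6]
tongL [321.1 216.9]
tongR [330.8 216.9]
topfarL [307.3 390.9]
col 318 [(212, 201), (214, 192), (217, 185), (218, 171), (219, 141), (220, 131), (225, 143), (226, 154), (227, 160), (253, 182), (254, 216), (255, 227)]
col 324 [(221, 221), (222, 181), (223, 163), (224, 175), (225, 194), (226, 173), (227, 160), (253, 183), (254, 215), (255, 227)]
row262 [144, 161, 195, 224, 228, 215, 206, 219, 227, 229, 229, 229, 229, 229, 229, 229, 228, 228, 229, 229, 228, 229, 228, 229, 229, 229, 228, 228, 229, 229, 229, 229, 228, 228, 217, 196, 193, 216, 230, 232, 232, 232, 232, 232, 232]
w5 49 55 yaw -1.7140668048568217 0.464531186280962
w1 23 23 yaw -2.084020027830026 0.0517736558880003
```

>>> {"method": "play_rows", "body": {
  "commands": [
    [[20, -3, 0], 0],
    [[45, -7, 5], -1],
    [[65, -11, 20], -1],
    [[74, -11.4, 40], -1],
    [[75, -11.4, 58], -1],
    [[75, -11.4, 70], -1],
    [[75, -11.4, 80], -1],
    [[75, -11.4, 86], -1],
    [[75, -11.4, 88], -1],
    [[75, -11.4, 88], -1],
    [[75, -11.4, 88], -1]
  ]
}}

```text
time: 7.63
eef_pos: [638.5, -99.8, 112.7]
eef_rot: [0.0, 0.721, 0.693, 0.0]
wrist_force: [0.3, -0.7, -0.1]
grip_width: 0.127
finger_force: 30.0
```

```bash
python3 - <<'E'
from h import *
s=robot.sense(); A=Rq(s['eef_rot']); print(s['eef_pos'],np.degrees(np.arctan2(A[1,1],A[0,1])),s['wrist_force'],s['moment'],s['time'])
D=snap('side','d6.png');W=snap('wrist','w6.png')
d=cv2.resize(D['image'][150:270,200:320],(600,600),interpolation=2)
cv2.imwrite('pics/crop6.png',d[:,:,::-1])
E
```

```text
[638.50655002 -99.83876361 112.66886618] -2.233959412057619 [ 0.32452613 -0.71859665 -0.0869129 ] [-0.0443823  -0.04451193 -0.01399083] 7.6333
```

View pics/crop6.png

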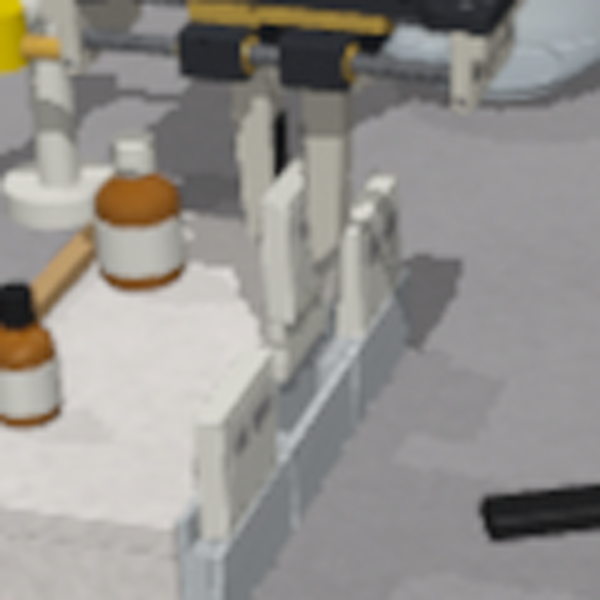

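The side crop shows the holder above the middle place, with its tongue at crop (290,360), behind the lip and over the slot, and the label facing the robot. I'll average the pose readings next.

```bash
python3 - <<'E'
from h import *
a=[]
for i in range(8):
    robot.camera('side'); s=robot.sense(); A=Rq(s['eef_rot']); a.append([*s['eef_pos'],np.degrees(np.arctan2(A[1,1],A[0,1]))])
print(np.mean(a,0),np.std(a,0))
W=load('w6.png'); e=np.mean(a,0)[:3]
g=cv2.cvtColor(W['image'],cv2.COLOR_RGB2GRAY).astype(int)
for u in (318,324): print('col',u,[(r,int(g[r,u])) for r in range(205,300) if abs(g[r,u]-g[r-1,u])>4])
print('row262',g[262,300:345].tolist())
for r in (150,165,180): print(r,g[r,290:350].tolist())
E
```

```text
[638.34600242 -99.51303412 112.53001346  -2.20739615] [0.12237543 0.09638644 0.21120286 0.00692093]
col 318 [(207, 188), (208, 161), (209, 129), (210, 119), (212, 109), (225, 123), (226, 145), (227, 152), (253, 175), (254, 209), (255, 222)]
col 324 [(207, 193), (208, 170), (209, 140), (210, 131), (211, 122), (212, 96), (213, 91), (214, 103), (221, 118), (222, 145), (223, 155), (224, 168), (225, 188), (226, 166), (227, 153), (253, 176), (254, 209), (255, 221)]
row262 [138, 136, 136, 137, 145, 165, 189, 212, 222, 225, 225, 225, 224, 225, 225, 225, 224, 225, 225, 224, 225, 225, 224, 224, 224, 224, 225, 227, 228, 229, 229, 229, 228, 228, 221, 197, 168, 156, 163, 171, 173, 170, 169, 169, 167]
150 [142, 138, 139, 138, 138, 138, 137, 139, 140, 139, 140, 139, 139, 140, 141, 147, 171, 200, 217, 226, 228, 228, 228, 229, 229, 229, 229, 229, 228, 229, 229, 229, 229, 228, 229, 229, 228, 228, 228, 220, 192, 158, 149, 150, 149, 147, 139, 136, 148, 157, 167, 169, 170, 170, 171, 171, 172, 172, 172, 172]
165 [142, 140, 139, 137, 136, 136, 136, 136, 136, 138, 139, 140, 140, 141, 143, 142, 146, 164, 198, 224, 228, 229, 228, 228, 228, 228, 229, 229, 229, 229, 229, 229, 229, 229, 229, 229, 229, 229, 228, 219, 191, 156, 147, 149, 149, 146, 140, 136, 148, 157, 162, 163, 163, 162, 163, 163, 163, 164, 165, 168]
180 [141, 141, 140, 139, 138, 138, 136, 136, 136, 138, 139, 140, 139, 139, 138, 139, 141, 140, 145, 168, 198, 212, 214, 210, 193, 156, 121, 118, 129, 133, 133, 133, 134, 133, 133, 132, 134, 133, 133, 128, 130, 143, 148, 148, 148, 146, 140, 138, 150, 164, 173, 173, 173, 172, 169, 168, 165, 165, 164, 166]
```

```bash
python3 - <<'E'
from h import *
W=load('w6.png')
# shift origin to averaged pose
W['origin']=W['origin']+np.array([638.346-638.507,-99.513+99.839,112.53-112.669])
g=cv2.cvtColor(W['image'],cv2.COLOR_RGB2GRAY).astype(float)
X=[]
for r in range(100,168,4):
    q=g[r,285:350]; m=q>192; i=np.where(m)[0]
    if len(i): a,b=i[0],i[-1]; a2=a-1+(192-q[a-1])/(q[a]-q[a-1]); b2=b+(q[b]-192)/(q[b]-q[b+1]); p,s=plane(W,285+a2,r,95),plane(W,285+b2,r,95); X.append([*p[:2],*s[:2],s[0]-p[0]])
X=np.array(X); print(X.round(1)); f=np.polyfit(X[:,1],X[:,0],1);h=np.polyfit(X[:,3],X[:,2],1); print(np.degrees(-np.arctan([f[0],h[0]])))
c=(X[:,0]+X[:,2])/2; k=np.polyfit((X[:,1]+X[:,3])/2,c,1); print('panel centre x extrapolated to y=-101 with yaw -2:',np.mean(c)-np.tan(np.radians(2.0))*(np.mean((X[:,1]+X[:,3])/2)+101)*-1*-1)
E
```

```text
Traceback (most recent call last):
IndexError: index 65 is out of bounds for axis 0 with size 65
```

```bash
python3 - <<'E'
from h import *
W=load('w6.png')
W['origin']=W['origin']+np.array([638.346-638.507,-99.513+99.839,112.53-112.669])
g=cv2.cvtColor(W['image'],cv2.COLOR_RGB2GRAY).astype(float)
X=[]
for r in range(60,168,6):
    q=g[r,285:350]; a=315-285; b=a
    while a>1 and q[a]>192: a-=1
    while b<63 and q[b]>192: b+=1
    a2=a+(192-q[a])/(q[a+1]-q[a]+1e-6); b2=b-(192-q[b])/(q[b-1]-q[b]+1e-6)
    p,s=plane(W,285+a2,r,95),plane(W,285+b2,r,95); X.append([r,*p[:2],*s[:2],s[0]-p[0]])
X=np.array(X); print(X.round(1))
ok=abs(X[:,5]-12)<1.2; X=X[ok]; y=(X[:,2]+X[:,4])/2; c=(X[:,1]+X[:,3])/2
print(len(X),'slope yaw',np.degrees(-np.arctan(np.polyfit(y,c,1)[0])),'x at -101:',c.mean()-np.tan(np.radians(2.0))*(y.mean()+101))
E
```

```text
[[ 6.00000e+01  6.35900e+02  1.08000e+01 -9.67530e+04  3.81340e+03
  -9.73889e+04]
 [ 6.60000e+01  6.35500e+02  8.30000e+00 -9.67508e+04  3.81340e+03
  -9.73863e+04]
 [ 7.20000e+01  6.35500e+02  5.60000e+00  6.47200e+02  5.20000e+00
   1.17000e+01]
 [ 7.80000e+01  6.35600e+02  3.00000e+00  6.47100e+02  2.50000e+00
   1.15000e+01]
 [ 8.40000e+01  6.35400e+02  3.00000e-01  6.47000e+02 -1.00000e-01
   1.15000e+01]
 [ 9.00000e+01  6.35300e+02 -2.40000e+00  6.46900e+02 -2.80000e+00
   1.16000e+01]
 [ 9.60000e+01  6.35400e+02 -5.10000e+00  6.46700e+02 -5.50000e+00
   1.13000e+01]
 [ 1.02000e+02  6.35200e+02 -7.80000e+00  6.46600e+02 -8.20000e+00
   1.14000e+01]
 [ 1.08000e+02  6.35100e+02 -1.05000e+01  6.46500e+02 -1.10000e+01
   1.14000e+01]
 [ 1.14000e+02  6.35100e+02 -1.33000e+01  6.46400e+02 -1.38000e+01
   1.14000e+01]
 [ 1.20000e+02  6.34900e+02 -1.61000e+01  6.46300e+02 -1.65000e+01
   1.14000e+01]
 [ 1.26000e+02  6.34700e+02 -1.89000e+01  6.46200e+02 -1.94000e+01
   1.15000e+01]
 [ 1.32000e+02  6.34600e+02 -2.17000e+01  6.46100e+02 -2.22000e+01
   1.15000e+01]
 [ 1.38000e+02  6.34500e+02 -2.46000e+01  6.46000e+02 -2.51000e+01
   1.15000e+01]
 [ 1.44000e+02  6.34200e+02 -2.75000e+01  6.45900e+02 -2.79000e+01
   1.17000e+01]
 [ 1.50000e+02  6.34100e+02 -3.04000e+01  6.45800e+02 -3.09000e+01
   1.17000e+01]
 [ 1.56000e+02  6.34100e+02 -3.33000e+01  6.45700e+02 -3.38000e+01
   1.15000e+01]
 [ 1.62000e+02  6.34100e+02 -3.63000e+01  6.45600e+02 -3.67000e+01
   1.15000e+01]]
16 slope yaw -2.202349144354315 x at -101: 637.6228917565631
```

>>> {"method": "play_rows", "body": {
  "commands": [
    [[0.6, -0.4, 0], 0],
    [[1.1, -0.8, 0], 0],
    [[1.1, -0.8, 3], 0],
    [[1.1, -0.8, 6], 0],
    [[1.1, -0.8, 9], 0],
    [[1.1, -0.8, 12], 0],
    [[1.1, -0.8, 15], 0],
    [[1.1, -0.8, 18], 0],
    [[1.1, -0.8, 21], 0],
    [[1.1, -0.8, 24], 0],
    [[1.1, -0.8, 27], 0],
    [[1.1, -0.8, 29], 0],
    [[1.1, -0.8, 30], 0],
    [[1.1, -0.8, 30], 0]
  ]
}}

```text
time: 9.3
eef_pos: [637.3, -98.3, 81.8]
eef_rot: [-0.0, 0.721, 0.693, -0.0]
wrist_force: [0.6, 0.1, -0.2]
grip_width: 0.131
finger_force: 30.0
```

Clean entry with no contact force. I'll keep going down onto the spring and press home.

>>> {"method": "play_rows", "body": {
  "commands": [
    [[0, 0, 3], 0],
    [[0, 0, 6], 0],
    [[0, 0, 9], 0],
    [[0, 0, 12], 0],
    [[0, 0, 14], 0],
    [[0, 0, 16], 0],
    [[0, 0, 18], 0],
    [[0, 0, 20], 0],
    [[0, 0, 21], 0],
    [[0, 0, 22], 0],
    [[0, 0, 22], 0],
    [[0, 0, 22], 0]
  ]
}}

```text
time: 10.3
eef_pos: [637.3, -98.3, 60.6]
eef_rot: [0.0, 0.721, 0.693, -0.0]
wrist_force: [-2.8, 1.4, 7.7]
grip_width: 0.124
finger_force: 30.0
```

>>> {"method": "play_rows", "body": {
  "commands": [
    [[0, 0, 0.5], 0],
    [[0, 0, 1], 0],
    [[0, 0, 1.5], 0],
    [[0, 0, 1.5], 0],
    [[0, 0, 1.5], 0],
    [[0, 0, 1.5], 0]
  ]
}}

```text
time: 10.8
eef_pos: [637.3, -98.3, 60.1]
eef_rot: [0.0, 0.721, 0.693, 0.0]
wrist_force: [-4.7, 0.4, 16.1]
grip_width: 0.129
finger_force: 30.0
```

```bash
python3 - <<'E'
from h import *
D=snap('side','d7.png');W=snap('wrist','w7.png')
for i in range(3): robot.camera('side'); s=robot.sense(); print(s['eef_pos'],s['wrist_force'],s['finger_force'])
d=cv2.resize(D['image'][150:270,200:320],(500,500),interpolation=2)
cv2.imwrite('pics/crop7.png',d[:,:,::-1])
E
```

```text
[637.28658792 -98.31225564  60.05390139] [-4.05164464  0.48234793 16.54586237] 30.008084177970886
[637.29278871 -98.28965366  60.04998284] [-4.48951678  1.35954515 16.43116184] 30.008085072040558
[637.33004587 -98.28545185  60.05303675] [-5.49176117  0.48017193 15.78647826] 30.00805288553238
```

View pics/crop7.png

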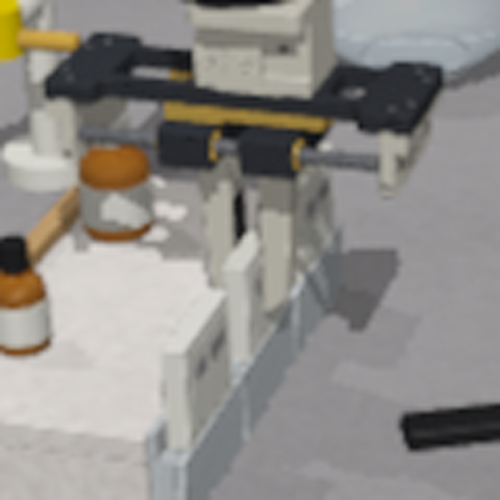

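The held holder sits in the middle place at (243,285) in the crop, level and in line with its fixed neighbours. The push is steady at 16 N, about twice the spring force, so the shoulder is on the lip.

```bash
python3 -c "
from rig import robot
print(robot.close_job())"
```

```text
the job is handed in; nothing more can be done
None
```

I pulled the spare holder out of its block, slid it behind the lip of the empty middle place with its label towards the robot, and handed the job in still holding it pressed home. The gripper was pushing down at a steady 16 N with a 30 N grip, about twice the spring's force. The hand-in returned no pass/fail verdict.

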